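# Slide a flat cover plate out of its rack and cover the pick tub

### The job

Cover the tub of bamboo picks with the red plate: pressing on its top just hard enough, slide the red plate along its lane, out from under the hold-down bar, until its front part (about a third) hangs out over the rack's open end while it still lies flat on the rack, then take it by the overhanging part and lift it clear. Lower it, still held, flat onto the tub's rim, centred and lined up with the tub, and let go. Do not let it fall on the bench or push the sprung bed of the rack down by more than 4 mm, and leave the cream plate, the tub and everything else where they are.

Things in the scene. Friction and masses are not known exactly. Their poses are not given: they have to be found in the camera images.
- red_plate_center (a point): red rigid cover plate with white bands, 150 x 58 x 4 mm, about 90 g; this point is its centre, half-way through its thickness. x runs along its length, y across, z up. It starts well inside one of the rack's two lanes (either one), its length along the lane, its front edge 12 to 42 mm behind the rack's open end.
- cream_plate_center (a point): cream cover plate, the same size, in the other lane; to be left alone; this point is its centre
- rack_mouth (a point): middle of the open end of the fixed steel lid rack, at the height of the unpressed bed (60 to 80 mm above the bench); x points out of the rack along the lanes, z up. The lanes, 61 mm wide, have their centre lines at y = +37 and -37 mm and run from x = -194 mm (closed end) to x = 0 (open end). Beyond it there is nothing under the plates but the bench.
- tub_rim (a point): narrow white tub with bamboo picks, loose, 0.7 kg, outside 130 mm (x) x 40 mm (y) x 60 mm high, walls 4 mm; this point is the centre of its mouth at rim height, 60 mm above the bench; the picks stay below the rim. A cover plate laid on it stands 10 mm over at the ends and 9 mm at the sides
- red_plate: the red plate itself (origin at the centre of its underside, 2 mm below its centre). On the polished rack its friction is about 0.2, but the hold-down bar drags on it with 2 to 8 N (it varies), so fingertips pressing on its top must press firmly enough, perhaps 8 to 25 N, or they slip. It rocks over the edge if more than half hangs out.
- rack: the rack itself, 200 mm long (x), 155 mm wide (y); origin at its middle, 60 mm below the bed. Rails beside and between the lanes and the stop at the closed end rise 4 mm above the unpressed bed, level with the plates' tops, so a plate inside its lane cannot be gripped by its sides.
- tub: the tub itself (origin at the centre of its underside, z up)
- cup_a: bystander: cream dessert cup, 72 mm wide, 55 mm tall, empty; origin at the centre of its underside
- cup_b: bystander: another such cup; origin at the centre of its underside
- tape_roll: bystander: clear tape roll lying flat, 100 mm wide, 35 mm tall; origin at the centre of its underside
- jar: bystander: amber jar with red cap, 76 mm wide, 95 mm tall; origin at the centre of its underside
- spatula: bystander: spatula lying on the bench, 200 mm long
- label_block: bystander: red box, 100 x 70 x 30 mm; origin at the centre of its underside
- hold_bar_center (a point): centre of the dark steel hold-down bar, 0.24 to 0.77 kg, which lies on both plates across the rack: 22 mm along the lanes, 150 mm across, 20 mm tall (this point is 10 mm above the plates' tops). Its middle is 145 mm inside the open end; two guide posts (30 mm above the bed at most) at the rack's sides let it move up and down only.
- rack_bed (a joint): travel of the rack's sprung bed, on which both plates lie: 0 m at rest, negative downwards. It gives nothing below a press of about 5 to 12 N, then 1 mm for each further 8 N, and springs back.
There are look-alikes about, which are no part of the job. Of the things that look like the tub, the smaller one is meant. Several things have the shape of the red_plate; the one meant has the colours described above.

How it is judged:
On the way, in this order (a step that is already met when the one before it is completed fails the run):
1. the red plate hangs 30 to 75 mm out of the rack's open end, lying flat on the bed (x of red_plate_center in the frame of rack_mouth between -0.045 and 0 m and z of red_plate_center in the frame of rack_mouth between -0.003 and 0.005 m and angle between red_plate_center's own z axis and vertical below 0.05 rad), for 0.2 s.
2. the red plate is held and lifted at least 20 mm clear of the rack's bed (z of red_plate_center in the frame of rack_mouth above 0.022 m and contact force between the fingers and red_plate above 0.5 N and contact force between red_plate and rack below 0.1 N), for 0.2 s.
3. the red plate, still held, is lowered to within 8 mm of its place on the tub's rim (horizontal distance between red_plate_center and tub_rim below 0.025 m and z of red_plate_center in the frame of tub_rim between -0.004 and 0.01 m and contact force between the fingers and red_plate above 0.5 N), for 0.05 s.
At the end, for the whole second after the job is handed in: The red plate lies still and flat (within 0.05 rad) on the tub's rim, its centre within 12 mm of the tub's centre and its length within 0.12 rad of the tub's, released; the tub stands upright on the bench within 30 mm of its start and the cream plate is within 15 mm of its own (horizontal distance between red_plate_center and tub_rim below 0.012 m and angle between the x axis of red_plate_center and the x axis of tub_rim, either way round below 0.12 rad and z of red_plate_center in the frame of tub_rim between -0.002 and 0.005 m and angle between each of red_plate_center, tub's own z axis and vertical below 0.05 rad and linear speed of red_plate below 0.02 m/s and height (world z) of tub below 0.005 m and distance of tub from where it was at the start of the episode below 0.03 m and distance of cream_plate_center from where it was at the start of the episode below 0.015 m and contact force between the fingers and red_plate below 0.1 N); the robot touches nothing.
It fails at once if the red plate falls towards the bench (its centre less than 30 mm above it) (height (world z) of red_plate_center below 0.03 m).
It fails at once if the sprung bed is pushed down by more than 4 mm (value of joint rack_bed below -0.004 m).
It fails at once if the cream plate is moved by more than 15 mm (distance of cream_plate_center from where it was at the start of the episode above 0.015 m).
It fails at once if the tub is shoved by more than 30 mm or tipped (distance of tub from where it was at the start of the episode above 0.03 m or angle between tub's own z axis and vertical above 0.2 rad).
It fails at once if another thing on the bench is moved by more than 30 mm (distance of any of cup_a, cup_b, tape_roll, jar, spatula, label_block from where it was at the start of the episode above 0.03 m).
It also fails if it takes over 64 s, if anything falls off the work surface, if the arm or the gripper's body presses on something with over 40 N, if the wrist force passes 120 N, or if a joint passes its speed limit or range.

### The arm

A 6-joint arm with a two-finger parallel gripper is mounted at the origin on the work surface. World frame = base frame: x ahead of the robot, y to its left, z up, the work surface at z = 0. Lengths are in m, angles in rad, forces in N, time in s.
With the tool pointing down it reaches from about 0.3 to 0.775 m from the base axis. Payload 14.6 kg.
Tool frame: the origin (TCP) lies at the very end of the fingers, on their centre line; the grasp point (between the pads) lies 19 mm behind it; z points along the fingers, y is the line along which they close (so a half turn about z gives the same grasp; the last joint's range is limited). The gripper opens to 94 mm and grips with 3 to 60 N. Pads are 16 mm wide; open, the fingers measure 119 mm over their backs; the gripper's body (75 mm by 177 mm) begins 78 mm behind the grasp point.
Start: joints at [1.154, 0.3, 1.521, -0, 1.321, -0.067], TCP at [0.188, 0.517, 0.205] pointing down, gripper open.
Joint ranges: [-3.03, 3.03], [-0.79, 2.21], [0.23, 2.52], [-1.04, 4.18], [0, 3.07], [-2.55, 2.55]. Speed limits (rad/s): [2.22, 2.22, 2.57, 3.14, 3.14, 3.14].

### API

Orientations are given as [roll, pitch, yaw] about the fixed x, y, z axes, in that order (R = Rz(yaw) Ry(pitch) Rx(roll)).
In Python, from station import * gives the robot as it stands.
- The arm moves only by the tool jog_arm, never from a script. Its argument "rows" is a list of rows, each a list of 3 entries, a list of its own where there are three numbers: the shift along the tool's x, y, z in m, then the turn about the tool's z in degrees, then the finger opening in m, from 0 to 0.094. A call has 1 to 12 rows; each row shifts and turns the commanded pose from where the row before left it, along the tool's axes as they then stand; what a row does not reach is not made up. A row lasts 1/12 s, in which the tool goes at most 41.7 mm and 7.16 degrees, less where a joint would pass 70% of its speed; a pose out of reach is approached as far as the arm can. A call is refused whole if a number of a shift passes 0.0417 or a number of a turn 7.16, either way. A call with a gripper value outside its range is refused whole. The fingers move at their own pace and stop on an object; "squeeze" is the grip in N (left out, the last holds). Time passes only in rows, so rows that do not move let the fingers close. It gives the time, the measured TCP pose, the force, the opening and the grip force at its end, in the units of the state.
- get_obs(): the state, without advancing time (a new reading comes with each control period).
- camera(name): name is "scene" or "side" or "wrist"; returns a dict with "image" (384x512x3 uint8, red, green, blue), "range_z" (384x512 float32, m along the optical axis (not along the pixel's ray), 0 where there is no reading), "K" (3x3 intrinsics, pixels), "k1" (the pictures are not rectified: a ray, as slopes to the right and down, at radius r is drawn at 1 + k1 r^2 times it, then the intrinsics apply), "world_from_camera" (4x4, takes a point from camera to world coordinates); the wrist camera has in their place "T_tool_cam" (4x4, takes a point from camera to tool coordinates, whose origin is the TCP and whose axes are the flange's). Camera axes: x right, y up, looking along -z (the intrinsics and any distortion apply to the point x, -y, -z); pixel columns grow to the right and rows downward; lengths in m; the calibration is good to about 2 mm. A picture is of the moment at which its call begins: read the wrist's pose just before it.
- hand_in(): hands the job in; it is judged then, once.
Trained networks look in a picture, given as the dict that the camera call returned (one of the last four; its "shot" number tells which), for a name from the list of things; names that differ only in an ending like _2 or _b are one class to them, and where a whole thing is asked for, a point or a joint stands for the part that bears it (a point fixed in the world has none). Each returns a list of dicts, best first, with "p" (0 to 1); they miss things now and then, are a little off and sometimes report something else, mostly with a low value. They report only what shows in the picture. A call takes as long as a camera call. They do not tell look-alikes from the thing itself.
- search_frame(label, picture): "at" ([column, row] as shares, 0 to 1, of the picture: columns of its width, rows of its height, amid what is visible of it).
- spot_point(label, picture): "at" ([column, row] as shares, 0 to 1, of the picture: columns of its width, rows of its height: a listed point, or the origin of a listed thing).
The state is a dict: "time_s": time; "qpos": joint angles; "joint_vel": joint speeds; "tau": joint torques, N m; "ee_pos": TCP position; "eef_rot": TCP orientation; "force": force on the tool from outside, world axes, zero at the start; "moment": the same for the moment, N m; "grip_width": finger opening in m; "grip_force": force on a finger pad.
Only numpy, scipy, OpenCV 4.12 (cv2) and the standard library are available. Lean on these libraries where they do the work, as an engineer would, in place of code of your own. Each camera call takes 0.05 s, during which the arm holds its last target. There are 200 camera calls.

## Working session

There is one attempt and no reset: what is moved stays moved. The work goes in short steps, Python scripts to look and compute and a tool call to move; the robot and the scene stay as the last step left them, time stands still between calls to the robot, and variables do not carry over. Pictures are saved under pics/ and viewed, at most 10 in all, crops included, and the job is handed in when it is done.

Besides the shell and the picture viewer there is one more tool, called after "Emit:" as name([rows], argument=value, ...), one row to a line, values as JSON. jog_arm: Moves the arm, as the interface text tells. Its arguments: {"type":"object","properties":{"rows":{"type":"array","items":{"type":"array"}},"squeeze":{"type":"number"}},"required":["rows"]}

```bash
mkdir -p pics
cat > h.py <<'E'
from station import *
import numpy as np, cv2
from scipy.spatial.transform import Rotation as R
def wfc(p,obs=None):
    if 'world_from_camera' in p: return np.array(p['world_from_camera'])
    T=np.eye(4); T[:3,:3]=R.from_euler('xyz',obs['eef_rot']).as_matrix(); T[:3,3]=obs['ee_pos']
    return T@np.array(p['T_tool_cam'])
def slopes(p,uv):
    K=np.array(p['K']); uv=np.atleast_2d(uv).astype(float)
    d=np.stack([(uv[:,0]-K[0,2])/K[0,0],(uv[:,1]-K[1,2])/K[1,1]],1); s=d.copy()
    for _ in range(20): s=d/(1+p['k1']*(s**2).sum(1,keepdims=True))
    return s
def at_z(p,T,uv,z):
    s=slopes(p,uv); d=np.c_[s[:,0],-s[:,1],-np.ones(len(s))]@T[:3,:3].T
    return T[:3,3]+d*((z-T[2,3])/d[:,2])[:,None]
def cloud(p,T):
    v,u=np.mgrid[:384,:512]; s=slopes(p,np.c_[u.ravel(),v.ravel()]); r=p['range_z'].ravel()[:,None]
    P=np.c_[s[:,0],-s[:,1],-np.ones(len(s))]*r
    return (P@T[:3,:3].T+T[:3,3]).reshape(384,512,3)
def save(p,n): cv2.imwrite('pics/'+n,np.ascontiguousarray(p['image'][:,:,::-1]))
E
python3 - <<'E'
from h import *
o=get_obs(); print(o['ee_pos'],o['eef_rot'],o['force'])
ims=[]
for n in ['scene','side']:
    p=camera(n); T=wfc(p,o); C=cloud(p,T); ims.append(p['image'])
    for l in ['red_plate_center','cream_plate_center','rack_mouth','tub_rim','hold_bar_center']:
        for d in spot_point(l,p)[:4]:
            uv=np.array(d['at'])*[512,384]; c=C[min(int(uv[1]),383),min(int(uv[0]),511)]
            print(n,l,round(d['p'],2),uv.round(),c.round(3))
im=np.vstack(ims)
cv2.imwrite('pics/a.png',np.ascontiguousarray(np.hstack(ims)[:,:,::-1])[:, :]) 
cv2.imwrite('pics/a1.png',ims[0][:,:,::-1]); cv2.imwrite('pics/a2.png',ims[1][:,:,::-1])
E
```

```text
[0.18837885 0.51645522 0.20489463] [-3.14045743e+00 -8.36153704e-05  2.79182764e+00] [-0.51958985  0.26932277 -0.26672043]
scene red_plate_center 0.83 [162. 203.] [ 0.322 -0.166  0.004]
scene red_plate_center 0.64 [220. 237.] [ 0.574 -0.146  0.073]
scene cream_plate_center 0.93 [197. 223.] [ 0.492 -0.159  0.071]
scene cream_plate_center 0.61 [302. 176.] [0.55  0.203 0.035]
scene rack_mouth 0.77 [233. 209.] [ 0.524 -0.055  0.069]
scene tub_rim 0.91 [301. 164.] [0.519 0.235 0.043]
scene tub_rim 0.85 [230. 153.] [0.331 0.098 0.045]
scene hold_bar_center 0.87 [196. 240.] [ 0.545 -0.206  0.091]
side red_plate_center 0.79 [302. 219.] [ 0.566 -0.135  0.073]
side red_plate_center 0.64 [237. 271.] [ 0.32  -0.152  0.004]
side cream_plate_center 0.81 [288. 230.] [ 0.495 -0.156  0.073]
side rack_mouth 0.71 [271. 213.] [ 0.587  0.049 -0.002]
side tub_rim 0.69 [208. 211.] [0.374 0.104 0.056]
side tub_rim 0.65 [230. 182.] [0.541 0.235 0.049]
side hold_bar_center 0.75 [308. 229.] [ 0.533 -0.205  0.091]
```

View pics/a1.png

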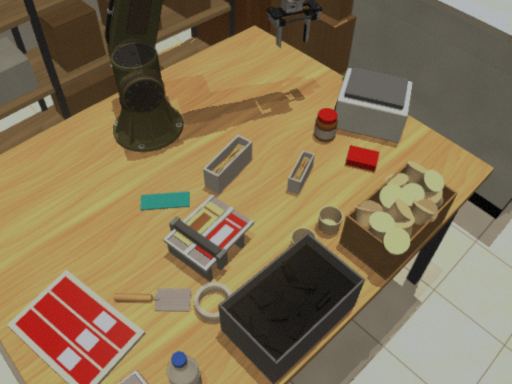

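View pics/a2.png

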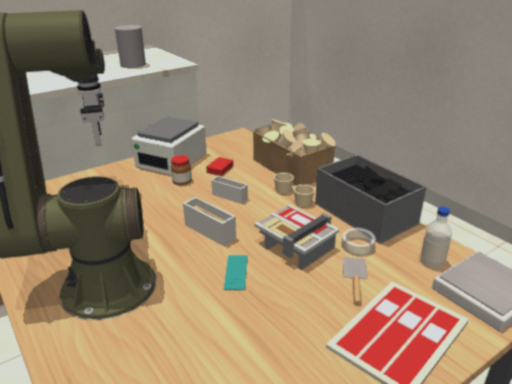

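The scene view shows the rack at about (210,235), with its mouth towards the tubs and the red plate in the far lane (225,230). The smaller tub is at (301,172), and the larger one at (229,163) is the look-alike. Next I fit the rack, plate and tub from the depth data.

Run:
```python
from h import *
def rect(P,name):
    c,s,a=cv2.minAreaRect((P[:,:2]*1000).astype(np.float32)); print(name,len(P),np.round(c,1),np.round(s,1),round(a,1),'z',np.percentile(P[:,2],[5,50,95]).round(4))
for n in ['scene','side']:
    p=camera(n); C=cloud(p,wfc(p)); I=p['image'].astype(int); P=C.reshape(-1,3); I=I.reshape(-1,3)
    near=lambda c,r:(np.hypot(P[:,0]-c[0],P[:,1]-c[1])<r)
    red=(I[:,0]>120)&(I[:,1]<60)&(I[:,2]<60)
    m=near((.55,-.13),.15)&(P[:,2]>.055)&(P[:,2]<.09); rect(P[m],'rack+')
    rect(P[m&red],'red')
    m2=near((.55,-.13),.15)&(P[:,2]>.085)&(P[:,2]<.11)&(I.max(1)<90); rect(P[m2],'bar')
    t=near((.53,.22),.1)&(P[:,2]>.052)&(P[:,2]<.075); rect(P[t],'tub')
    t=near((.53,.22),.1)&(P[:,2]>.012)&(P[:,2]<.075); rect(P[t],'tuball')
    x0,x1,y0,y1=(140,330,120,290) if n=='scene' else (180,350,150,290)
    cv2.imwrite(f'pics/z_{n}.png',cv2.resize(np.ascontiguousarray(p['image'][y0:y1,x0:x1,::-1]),None,fx=3.5,fy=3.5,interpolation=cv2.INTER_CUBIC))
```

```text
rack+ 3462 [ 533.  -150.4] [185.4 205.8] 9.4 z [0.0643 0.0707 0.0874]
red 318 [ 568.7 -138.8] [ 57.6 149.4] 9.9 z [0.0675 0.0712 0.0748]
bar 400 [ 544.3 -197.7] [177.9  27.5] 8.6 z [0.0864 0.0906 0.0942]
tub 164 [534.1 220.6] [ 41.6 136.9] 22.6 z [0.0529 0.0577 0.0619]
tuball 615 [534.3 220.1] [ 41.7 137.9] 22.5 z [0.0189 0.0423 0.0605]
rack+ 2075 [ 530.1 -154.1] [186.3 203.8] 9.1 z [0.063  0.0714 0.0857]
red 34 [ 571.7 -139.2] [ 45.3 142.6] 8.2 z [0.0691 0.0716 0.0738]
bar 197 [ 532.9 -205.8] [175.8  23.5] 5.8 z [0.0857 0.0909 0.0941]
tub 175 [531.1 215.8] [ 51.8 135.6] 21.3 z [0.0525 0.0573 0.0616]
tuball 617 [529.7 216.1] [ 52.  135.3] 23.3 z [0.0148 0.0435 0.06  ]
```

View pics/z_scene.png

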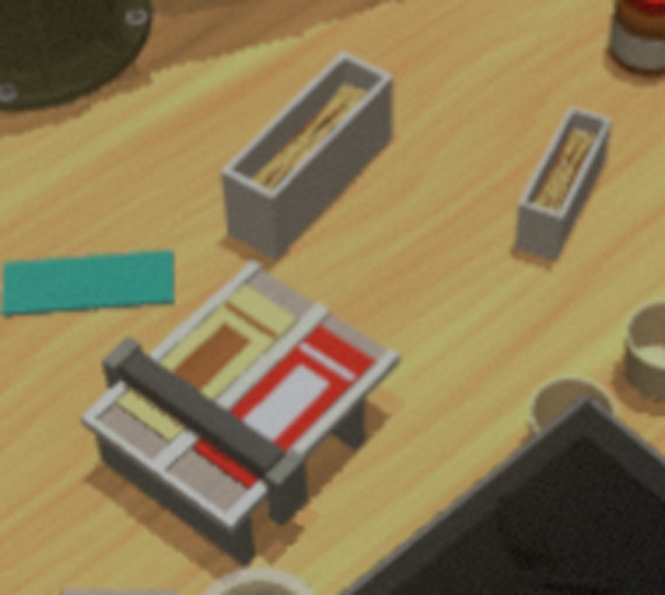

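Emit:
jog_arm([
  [[0, 0, 0], 7.0, 0],
  [[0, 0, 0], 7.0, 0],
  [[0, 0, 0], 7.0, 0],
  [[0, 0, 0], 7.0, 0],
  [[0, 0, 0], 7.0, 0],
  [[0, 0, 0], 7.0, 0],
  [[0, 0, 0], 7.0, 0],
  [[0, 0, 0], 7.0, 0],
  [[0, 0, 0], 4.5, 0],
])

```text
time_s: 1.45
ee_pos: [0.1885, 0.5167, 0.2055]
eef_rot: [3.142, -0.0, 1.729]
force: [0.6, 0.4, -0.8]
grip_width: 0.0376
grip_force: 0.0
```

Emit:
jog_arm([
  [[-0.0325, 0.0125, 0], 0, 0],
  [[-0.0325, 0.0125, 0], 0, 0],
  [[-0.0325, 0.0125, 0], 0, 0],
  [[-0.0325, 0.0125, 0], 0, 0],
  [[-0.0325, 0.0125, 0], 0, 0],
  [[-0.0325, 0.0125, 0], 0, 0],
  [[-0.0325, 0.0125, 0], 0, 0],
  [[-0.0325, 0.0125, 0], 0, 0],
  [[-0.0325, 0.0125, 0], 0, 0],
  [[-0.0325, 0.0125, 0], 0, 0],
  [[-0.0325, 0.0125, 0], 0, 0],
  [[0, 0, 0], 0, 0],
])

```text
time_s: 2.45
ee_pos: [0.3849, 0.1828, 0.2056]
eef_rot: [3.141, 0.001, 1.732]
force: [-0.1, 0.7, 0.5]
grip_width: 0.0003
grip_force: 0.0
```

Emit:
jog_arm([
  [[-0.0325, 0.0125, 0], 0, 0],
  [[-0.0325, 0.0125, 0], 0, 0],
  [[-0.0325, 0.0125, 0], 0, 0],
  [[-0.0325, 0.0125, 0], 0, 0],
  [[-0.0325, 0.0125, 0], 0, 0],
  [[-0.0325, 0.0125, 0], 0, 0],
  [[-0.0325, 0.0125, 0], 0, 0],
  [[-0.0325, 0.0125, 0], 0, 0],
  [[-0.0325, 0.0125, 0], 0, 0],
  [[0, 0, 0], 0, 0],
  [[0, 0, 0], 0, 0],
])

```text
time_s: 3.37
ee_pos: [0.5421, -0.0841, 0.2048]
eef_rot: [-3.141, -0.0, 1.734]
force: [-0.3, 0.1, 0.5]
grip_width: 0.0003
grip_force: 0.0
```

```bash
cat > w.py <<'E'
from h import *
import sys
def rect(P,name):
    if len(P)<10: print(name,'none'); return
    c,s,a=cv2.minAreaRect((P[:,:2]*1000).astype(np.float32)); print(name,len(P),np.round(c,1),np.round(s,1),round(a,1),'z',np.percentile(P[:,2],[5,50,95]).round(4))
o=get_obs(); print(o['time_s'],o['ee_pos'].round(4) if hasattr(o['ee_pos'],'round') else o['ee_pos'],np.round(o['eef_rot'],4),'F',np.round(o['force'],2))
p=camera('wrist'); C=cloud(p,wfc(p,o)); P=C.reshape(-1,3); I=p['image'].reshape(-1,3).astype(int)
save(p,sys.argv[1])
near=lambda c,r:(np.hypot(P[:,0]-c[0],P[:,1]-c[1])<r)
red=(I[:,0]>100)&(I[:,1]<70)&(I[:,2]<70)
m=near((.55,-.13),.2)&(P[:,2]>.055)&(P[:,2]<.09)
rect(P[m],'rack+'); rect(P[m&red],'red')
rect(P[near((.53,.22),.1)&(P[:,2]>.052)&(P[:,2]<.07)],'tub')
E
python3 w.py w1.png
```

```text
3.3667 [ 0.5421 -0.0841  0.2048] [-3.1407e+00 -5.0000e-04  1.7339e+00] F [-0.33  0.05  0.54]
rack+ 12805 [567.  -85.6] [355.7 214.3] 6.1 z [0.0665 0.0719 0.0796]
red 1856 [ 547.9 -123.3] [ 90.7 109.7] 9.0 z [0.0709 0.0721 0.0732]
tub none
```

View pics/w1.png

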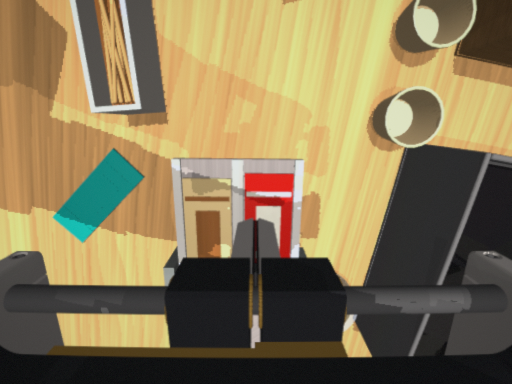

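The wrist view shows the rack mouth along row 158 (columns 172–303) and the red plate's front edge at row 174 (columns 245–294). The lanes run straight up the picture, and the nearest cup is at (407,117), clear of the mouth.

Run:
```python
from h import *
o=get_obs(); p=camera('wrist'); T=wfc(p,o)
a=o['eef_rot'][2]; u=np.array([np.cos(a),np.sin(a)]); y=np.array([np.sin(a),-np.cos(a)])
loc=lambda uv,z:[((q[:2]-o['ee_pos'][:2])@np.c_[u,y]*1000).round(1).tolist() for q in at_z(p,T,uv,z)]
print('mouth corners (tool x,y mm)',loc([[173,158],[303,158]],.072))
print('rail lines',loc([[179,250],[186,180],[300,180],[300,230],[236,165],[236,200]],.072))
I=p['image'].astype(int); red=(I[:,:,0]>100)&(I[:,:,1]<70)&(I[:,:,2]<70); v,uu=np.nonzero(red)
k=(v<230)&(v>150)&(uu>230)&(uu<305); L=np.array(loc(np.c_[uu,v][k],.072))
print('red front', np.percentile(L[:,0],[95,99,100]),'sides',np.percentile(L[:,1],[0,1,99,100]))
for lo in range(0,70,12):
    s=L[(L[:,0]>lo)&(L[:,0]<lo+12)]
    if len(s): print(lo,s[:,1].min(),s[:,1].max())
print('cup',loc([[375,117],[407,117]],.055))
```

```text
mouth corners (tool x,y mm) [[33.5, -95.4], [33.4, 56.0]]
rail lines [[-84.1, -97.1], [7.3, -81.9], [7.3, 53.6], [-56.5, 56.4], [25.2, -22.1], [-17.5, -22.8]]
red front [12.1 13.3 14.5] sides [-12.2 -12.   44.3  44.7]
0 -11.8 44.3
12 -11.7 44.0
cup [[80.2, 142.7], [80.6, 181.3]]
```

Emit:
jog_arm([
  [[-0.019, 0.004, 0.02], 0, 0],
  [[-0.019, 0.004, 0.02], 0, 0],
  [[-0.019, 0.004, 0.025], 0, 0],
  [[-0.019, 0.004, 0.025], 0, 0],
  [[0, 0, 0.02], 0, 0],
  [[0, 0, 0.011], 0, 0],
  [[0, 0, 0], 0, 0],
  [[0, 0, 0], 0, 0],
])

```text
time_s: 4.13
ee_pos: [0.5703, -0.1546, 0.0853]
eef_rot: [3.141, 0.0, 1.737]
force: [-0.1, 0.1, -0.1]
grip_width: 0.0003
grip_force: 0.0
```

Emit:
jog_arm([
  [[0, 0, 0.003], 0, 0],
  [[0, 0, 0.002], 0, 0],
  [[0, 0, 0.001], 0, 0],
  [[0, 0, 0.001], 0, 0],
  [[0, 0, 0], 0, 0],
  [[0, 0, 0], 0, 0],
])

```text
time_s: 4.63
ee_pos: [0.5702, -0.1557, 0.0776]
eef_rot: [3.141, 0.0, 1.736]
force: [0.0, 0.1, 0.8]
grip_width: 0.0003
grip_force: 0.0
```

Emit:
jog_arm([
  [[0, 0, 0.001], 0, 0],
  [[0, 0, 0.001], 0, 0],
  [[0, 0, 0.001], 0, 0],
  [[0, 0, 0.0005], 0, 0],
  [[0, 0, 0], 0, 0],
  [[0, 0, 0], 0, 0],
])

```text
time_s: 5.13
ee_pos: [0.5702, -0.1557, 0.0739]
eef_rot: [-3.142, -0.0, 1.736]
force: [-0.2, -0.3, 0.2]
grip_width: 0.0006
grip_force: 0.0
```

Emit:
jog_arm([
  [[0, 0, 0.0005], 0, 0],
  [[0, 0, 0.0005], 0, 0],
  [[0, 0, 0], 0, 0],
  [[0, 0, 0], 0, 0],
])

```text
time_s: 5.47
ee_pos: [0.5702, -0.1557, 0.0729]
eef_rot: [3.142, -0.0, 1.736]
force: [-0.5, 0.0, -0.0]
grip_width: 0.0006
grip_force: 0.0
```

Emit:
jog_arm([
  [[0, 0, 0.0005], 0, 0],
  [[0, 0, 0.0005], 0, 0],
  [[0, 0, 0], 0, 0],
  [[0, 0, 0], 0, 0],
])

```text
time_s: 5.8
ee_pos: [0.5702, -0.1557, 0.0725]
eef_rot: [3.141, 0.0, 1.736]
force: [-2.6, 1.0, 5.7]
grip_width: 0.0007
grip_force: 2.9
```

Emit:
jog_arm([
  [[0, 0, 0.0005], 0, 0],
  [[0, 0, 0], 0, 0],
  [[0, 0, 0], 0, 0],
])

```text
time_s: 6.05
ee_pos: [0.5703, -0.1558, 0.0723]
eef_rot: [3.141, 0.0, 1.736]
force: [-3.8, 2.1, 8.6]
grip_width: 0.0004
grip_force: 4.7
```

Emit:
jog_arm([
  [[0, 0, 0.0005], 0, 0],
  [[0, 0, 0], 0, 0],
  [[0, 0, 0], 0, 0],
])

```text
time_s: 6.3
ee_pos: [0.5703, -0.1558, 0.0721]
eef_rot: [3.141, 0.0, 1.736]
force: [-4.8, 2.6, 11.5]
grip_width: 0.0006
grip_force: 5.8
```

Emit:
jog_arm([
  [[0, 0, 0.0005], 0, 0],
  [[0, 0, 0.0005], 0, 0],
  [[0, 0, 0], 0, 0],
  [[0, 0, 0], 0, 0],
])

```text
time_s: 6.63
ee_pos: [0.5704, -0.1558, 0.0715]
eef_rot: [3.141, 0.001, 1.736]
force: [-7.7, 2.0, 16.5]
grip_width: 0.0006
grip_force: 7.9
```

Emit:
jog_arm([
  [[0.002, 0, 0], 0, 0],
  [[0.003, 0, 0], 0, 0],
  [[0.003, 0, 0], 0, 0],
  [[0.002, 0, 0], 0, 0],
  [[0, 0, 0], 0, 0],
])

```text
time_s: 7.05
ee_pos: [0.5699, -0.1468, 0.0719]
eef_rot: [3.138, 0.003, 1.736]
force: [0.5, -5.0, 13.2]
grip_width: 0.0006
grip_force: 6.2
```

```bash
cat > f.py <<'E'
from h import *
o=get_obs(); p=camera('wrist'); T=wfc(p,o)
a=o['eef_rot'][2]; u=np.array([np.cos(a),np.sin(a)]); y=np.array([np.sin(a),-np.cos(a)])
q=at_z(p,T,[[0,0]],.072)
I=p['image'].astype(int); red=(I[:,:,0]>100)&(I[:,:,1]<70)&(I[:,:,2]<70); v,uu=np.nonzero(red)
W=at_z(p,T,np.c_[uu,v],.073)[:,:2]
M=np.array([.5421,-.0841])+.0335*np.array([np.cos(1.734),np.sin(1.734)])-.020*np.array([np.sin(1.734),-np.cos(1.734)])
L=(W-M)@np.c_[u,y]*1000
k=(L[:,0]<90)&(L[:,0]>-80)&(L[:,1]>0)&(L[:,1]<75); L=L[k]
print('F',np.round(o['force'],1),'tcp-mouth',((o['ee_pos'][:2]-M)@np.c_[u,y]*1000).round(1),'front re mouth',np.percentile(L[:,0],[97,99.5]).round(1),'sides',np.percentile(L[:,1],[1,99]).round(1),len(L))
E
python3 f.py
```

```text
F [ 0.5 -5.  13.2] tcp-mouth [-99.9  37. ] front re mouth [-10.9 -10.3] sides [ 8.9 64.9] 6189
```

The plate moves with the fingers, so I keep sliding.

Emit:
jog_arm([
  [[0.003, 0, 0.0004], 0, 0],
  [[0.003, 0, 0], 0, 0],
  [[0.003, 0, 0], 0, 0],
  [[0.003, 0, 0], 0, 0],
  [[0.003, 0, 0], 0, 0],
  [[0.003, 0, 0], 0, 0],
  [[0.003, 0, 0], 0, 0],
  [[0, 0, 0], 0, 0],
])

```text
time_s: 7.77
ee_pos: [0.5666, -0.1259, 0.0718]
eef_rot: [3.137, 0.003, 1.736]
force: [0.5, -3.0, 14.1]
grip_width: 0.0004
grip_force: 7.0
```

```bash
python3 f.py
```

```text
F [ 0.5 -3.  14.1] tcp-mouth [-78.8  37.2] front re mouth [ 9.6 10.8] sides [ 8.9 65. ] 7261
```

Emit:
jog_arm([
  [[0.004, 0, 0], 0, 0],
  [[0.004, 0, 0], 0, 0],
  [[0.004, 0, 0], 0, 0],
  [[0.004, 0, 0], 0, 0],
  [[0.004, 0, 0], 0, 0],
  [[0.004, 0, 0], 0, 0],
  [[0, 0, 0], 0, 0],
])

```text
time_s: 8.4
ee_pos: [0.5626, -0.1019, 0.0717]
eef_rot: [3.137, 0.003, 1.736]
force: [1.2, -1.2, 13.5]
grip_width: 0.0003
grip_force: 7.2
```

Emit:
jog_arm([
  [[0.004, 0, 0], 0, 0],
  [[0.004, 0, 0], 0, 0],
  [[0.004, 0, 0], 0, 0],
  [[0.004, 0, 0], 0, 0],
  [[0.002, 0, 0], 0, 0],
  [[0, 0, 0], 0, 0],
])

```text
time_s: 8.9
ee_pos: [0.5597, -0.0843, 0.0717]
eef_rot: [3.137, 0.003, 1.736]
force: [1.3, -1.9, 14.0]
grip_width: 0.0005
grip_force: 7.2
```

```bash
python3 f.py
```

```text
F [ 1.3 -1.9 14. ] tcp-mouth [-36.6  37.3] front re mouth [51.8 53.1] sides [ 8.8 65.1] 8172
```

Emit:
jog_arm([
  [[0, 0, -0.005], 0, 0],
  [[0, 0, -0.02], 0, 0.04],
  [[0, 0, -0.025], 0, 0.09],
  [[0.014, 0, -0.01], 0, 0.09],
  [[0.014, 0, 0], 0, 0.09],
  [[0.014, 0, 0], 0, 0.09],
  [[0.015, 0, 0], 0, 0.09],
  [[0, 0, 0], 0, 0.09],
  [[0, 0, 0], 0, 0.09],
])

```text
time_s: 9.7
ee_pos: [0.5481, -0.0261, 0.1283]
eef_rot: [-3.14, -0.001, 1.738]
force: [-0.4, -0.5, 0.2]
grip_width: 0.0503
grip_force: 0.0
```

```bash
python3 f.py; python3 w.py w2.png
```

```text
F [-0.4 -0.5  0.2] tcp-mouth [22.6 35.5] front re mouth [52.8 53.7] sides [ 8.3 64.7] 4255
9.75 [ 0.5483 -0.0268  0.1285] [-3.1400e+00 -4.0000e-04  1.7371e+00] F [-0.19 -0.55  0.64]
rack+ 14698 [549.6 -90.2] [325.4 205.2] 3.2 z [0.0673 0.0719 0.0738]
red 4292 [553.2 -52.5] [ 59.3 117.2] 8.6 z [0.071  0.072  0.0731]
tub none
```

View pics/w2.png

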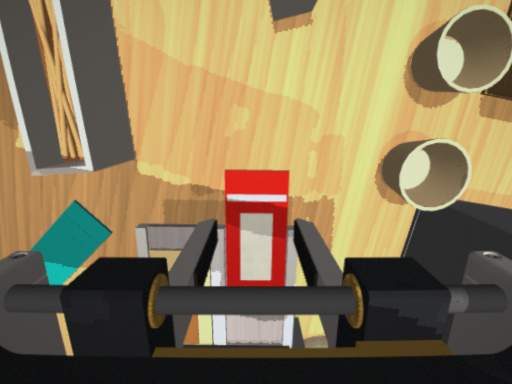

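The wrist view shows the plate flat, its front edge at row 170 and its sides at columns 225–289, between the fingers, which are still opening. I let them finish opening, then go down.

Emit:
jog_arm([
  [[0, 0.001, 0.01], 0, 0.094],
  [[0, 0, 0], 0, 0.094],
  [[0, 0, 0], 0, 0.094],
  [[0, 0, 0], 0, 0.094],
  [[0, 0, 0], 0, 0.094],
  [[0, 0, 0], 0, 0.094],
])

```text
time_s: 10.3
ee_pos: [0.5499, -0.0275, 0.1197]
eef_rot: [3.141, 0.0, 1.736]
force: [-0.6, 0.2, -0.1]
grip_width: 0.0937
grip_force: 0.0
```

Emit:
jog_arm([
  [[0, 0, 0.015], 0, 0.094],
  [[0, 0, 0.015], 0, 0.094],
  [[0, 0, 0.015], 0, 0.094],
  [[0, 0, 0.015], 0, 0.094],
  [[0, 0, 0.007], 0, 0.094],
  [[0, 0, 0], 0, 0.094],
  [[0, 0, 0], 0, 0.094],
])

```text
time_s: 10.88
ee_pos: [0.55, -0.0274, 0.0529]
eef_rot: [3.141, 0.0, 1.736]
force: [0.4, 0.6, 0.3]
grip_width: 0.0942
grip_force: 0.0
```

Emit:
jog_arm([
  [[0, 0, 0.0012], 0, 0.08],
  [[0, 0, 0], 0, 0.066],
  [[0, 0, 0], 0, 0.062],
  [[0, 0, 0], 0, 0.05],
  [[0, 0, 0], 0, 0.05],
  [[0, 0, 0], 0, 0.05],
  [[0, 0, 0], 0, 0.05],
  [[0, 0, 0], 0, 0.05],
], squeeze=20)

```text
time_s: 11.55
ee_pos: [0.5499, -0.0273, 0.0515]
eef_rot: [3.141, 0.0, 1.736]
force: [-0.1, -1.3, 0.4]
grip_width: 0.0573
grip_force: 20.0
```

Emit:
jog_arm([
  [[0, 0, 0], 0, 0.05],
  [[0, 0, 0], 0, 0.05],
  [[0, 0, 0], 0, 0.05],
  [[0, 0, 0], 0, 0.05],
], squeeze=45)

```text
time_s: 11.88
ee_pos: [0.5498, -0.0273, 0.0514]
eef_rot: [3.141, 0.0, 1.736]
force: [0.1, 0.3, 1.3]
grip_width: 0.0569
grip_force: 45.0
```

Emit:
jog_arm([
  [[0, 0, -0.004], 0, 0.05],
  [[0, 0, -0.008], 0, 0.05],
  [[0, 0, -0.012], 0, 0.05],
  [[0, 0, -0.016], 0, 0.05],
  [[0, 0, -0.016], 0, 0.05],
  [[0, 0, -0.012], 0, 0.05],
  [[0, 0, -0.006], 0, 0.05],
  [[0, 0, 0], 0, 0.05],
  [[0, 0, 0], 0, 0.05],
  [[0, 0, 0], 0, 0.05],
])

```text
time_s: 12.72
ee_pos: [0.5494, -0.0273, 0.1246]
eef_rot: [-3.14, -0.0, 1.736]
force: [-0.0, 0.0, -0.3]
grip_width: 0.0566
grip_force: 45.0
```

```bash
cat > hp.py <<'E'
from h import *
import sys
# held plate: pose in tool frame and tilt, from wrist; tub from scene/side
o=get_obs(); p=camera('wrist'); T=wfc(p,o)
Tt=np.linalg.inv(np.r_[np.c_[R.from_euler('xyz',o['eef_rot']).as_matrix(),o['ee_pos']],[[0,0,0,1]]])
C=cloud(p,T).reshape(-1,3); I=p['image'].reshape(-1,3).astype(int)
Q=(C@Tt[:3,:3].T+Tt[:3,3])*1000
red=(I[:,0]>100)&(I[:,1]<70)&(I[:,2]<70)&(np.abs(Q[:,0])<140)&(np.abs(Q[:,1])<33)&(np.abs(Q[:,2]+21)<25)
q=Q[red]; A=np.c_[q[:,:2],np.ones(len(q))]; k=np.linalg.lstsq(A,q[:,2],rcond=None)[0]
c,s,a=cv2.minAreaRect(q[:,:2].astype(np.float32))
print(o['time_s'],'n',len(q),'slopes x,y',k[:2].round(4),'z0',k[2].round(2),'front',np.percentile(q[:,0],99.5).round(1),'y',np.percentile(q[:,1],[1,99]).round(1),'rect',np.round(c,1),np.round(s,1),round(a,1))
if len(sys.argv)>1: save(p,sys.argv[1])
E
python3 hp.py
```

```text
12.7167 n 7572 slopes x,y [-0.0098 -0.0008] z0 -20.54 front 33.4 y [-28.   28.5] rect [-26.3  -0.1] [120.   58.8] 0.4
```

Emit:
jog_arm([
  [[0, 0, -0.005], -3, 0.05],
  [[0, 0, -0.01], -5, 0.05],
  [[0, 0, -0.01], -5.1, 0.05],
  [[0.01, 0.006, -0.005], 0, 0.05],
  [[0.021, 0.012, 0], 0, 0.05],
  [[0.025, 0.013, 0], 0, 0.05],
  [[0.025, 0.013, 0], 0, 0.05],
  [[0.025, 0.013, 0], 0, 0.05],
  [[0.022, 0.012, 0], 0, 0.05],
  [[0.012, 0.007, 0], 0, 0.05],
  [[0.006, 0.003, 0], 0, 0.05],
  [[0, 0, 0], 0, 0.05],
])

```text
time_s: 13.77
ee_pos: [0.5666, 0.1388, 0.1548]
eef_rot: [-3.141, -0.0, 1.965]
force: [0.1, -0.9, -0.5]
grip_width: 0.0571
grip_force: 45.0
```

Emit:
jog_arm([
  [[0, 0, 0], 0, 0.05],
  [[0, 0, 0], 0, 0.05],
])

```text
time_s: 13.93
ee_pos: [0.5667, 0.1368, 0.1553]
eef_rot: [-3.141, 0.0, 1.963]
force: [0.3, -0.6, -1.5]
grip_width: 0.0567
grip_force: 45.0
```

```bash
python3 w.py w3.png; python3 hp.py
```

```text
13.9333 [0.5667 0.1368 0.1553] [-3.1413e+00  1.0000e-04  1.9630e+00] F [ 0.26 -0.62 -1.5 ]
rack+ 1144 [547.2 -33.1] [321.3  88.4] 2.5 z [0.0586 0.0685 0.0835]
red none
tub 1669 [531.1 216.5] [ 40.2 130.2] 22.9 z [0.0549 0.0596 0.061 ]
13.9833 n 7585 slopes x,y [-0.0095 -0.0004] z0 -20.54 front 33.3 y [-28.4  28.2] rect [-26.3   0.3] [120.1  63.2] 0.1
```

View pics/w3.png

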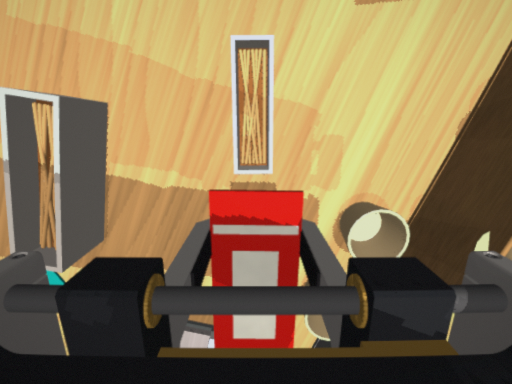

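The wrist view shows the tub at columns 231–274, rows 36–173. The fit matches its size (40 x 130 mm) and it lines up with the held plate.

Emit:
jog_arm([
  [[0.008, -0.0005, 0], -0.4, 0.05],
  [[0.016, -0.0005, 0], 0, 0.05],
  [[0.022, -0.0005, 0], 0, 0.05],
  [[0.026, -0.0005, 0], 0, 0.05],
  [[0.026, -0.0005, 0], 0, 0.05],
  [[0.018, 0, 0], 0, 0.05],
  [[0.009, 0, 0], 0, 0.05],
  [[0.004, 0, 0], 0, 0.05],
  [[0, 0, 0], 0, 0.05],
  [[0, 0, 0], 0, 0.05],
])

```text
time_s: 14.87
ee_pos: [0.5145, 0.2549, 0.1553]
eef_rot: [-3.142, 0.0, 1.971]
force: [0.1, 0.0, -0.5]
grip_width: 0.0567
grip_force: 45.0
```

Emit:
jog_arm([
  [[0, 0, 0.01], 0, 0.05],
  [[0, 0, 0.02], 0, 0.05],
  [[0, 0, 0.025], 0, 0.05],
  [[0, 0, 0.02], 0, 0.05],
  [[0, 0, 0.015], 0, 0.05],
  [[0, 0, 0.008], 0, 0.05],
  [[0, 0, 0.004], 0, 0.05],
  [[0, 0, 0], 0, 0.05],
  [[0, 0, 0], 0, 0.05],
])

```text
time_s: 15.62
ee_pos: [0.5146, 0.2555, 0.0539]
eef_rot: [3.141, 0.0, 1.971]
force: [0.7, 0.4, -0.5]
grip_width: 0.0569
grip_force: 45.0
```

```bash
python3 - <<'E'
from h import *
o=get_obs(); c=np.array([.5311,.2165]); a=o['eef_rot'][2]; d=c-np.array(o['ee_pos'][:2]); print(np.round(o['ee_pos'],4),'yaw',a)
print('tub in tool (want -41.6,0):',1000*d@np.c_[[np.cos(a),np.sin(a)],[np.sin(a),-np.cos(a)]])
E
python3 hp.py
```

```text
[0.5146 0.2555 0.0539] yaw 1.9711296582446292
tub in tool (want -41.6,0): [-4.23603057e+01 -1.80236077e-02]
15.6167 n 7634 slopes x,y [-0.009   0.0003] z0 -20.51 front 33.3 y [-28.5  28.3] rect [-26.4   0. ] [119.9  64. ] 0.6
```

Emit:
jog_arm([
  [[-0.0005, 0, 0.003], 0, 0.05],
  [[0, 0, 0.003], 0, 0.05],
  [[0, 0, 0.002], 0, 0.05],
  [[0, 0, 0], 0, 0.05],
  [[0, 0, 0], 0, 0.05],
])

```text
time_s: 16.08
ee_pos: [0.5143, 0.2552, 0.0453]
eef_rot: [-3.141, 0.0, 1.971]
force: [-0.1, 0.3, -1.2]
grip_width: 0.0568
grip_force: 45.0
```

Emit:
jog_arm([
  [[0, 0, 0.001], 0, 0.05],
  [[0, 0, 0.0005], 0, 0.05],
  [[0, 0, 0], 0, 0.05],
  [[0, 0, 0], 0, 0.05],
])

```text
time_s: 16.42
ee_pos: [0.5144, 0.2552, 0.0439]
eef_rot: [3.142, 0.0, 1.972]
force: [0.5, -0.0, -0.7]
grip_width: 0.057
grip_force: 45.0
```

Emit:
jog_arm([
  [[0, 0, 0.0005], 0, 0.05],
  [[0, 0, 0], 0, 0.05],
  [[0, 0, 0], 0, 0.05],
])

```text
time_s: 16.67
ee_pos: [0.5144, 0.2552, 0.0434]
eef_rot: [3.142, 0.0, 1.972]
force: [0.5, -0.0, 0.4]
grip_width: 0.0565
grip_force: 45.0
```

Emit:
jog_arm([
  [[0, 0, 0.0005], 0, 0.05],
  [[0, 0, 0], 0, 0.05],
  [[0, 0, 0], 0, 0.05],
])

```text
time_s: 16.92
ee_pos: [0.5144, 0.2552, 0.0433]
eef_rot: [3.141, 0.0, 1.971]
force: [-1.8, -0.8, 5.2]
grip_width: 0.0572
grip_force: 45.0
```

The plate is on the rim. I loosen the grip gently, open the fingers, then rise.

Emit:
jog_arm([
  [[0, 0, 0], 0, 0.055],
  [[0, 0, 0], 0, 0.055],
  [[0, 0, 0], 0, 0.06],
  [[0, 0, 0], 0, 0.065],
  [[0, 0, 0], 0, 0.075],
  [[0, 0, 0], 0, 0.085],
  [[0, 0, 0], 0, 0.09],
  [[0, 0, 0], 0, 0.09],
  [[0, 0, 0], 0, 0.09],
  [[0, 0, 0], 0, 0.09],
], squeeze=5)

```text
time_s: 17.75
ee_pos: [0.5144, 0.2552, 0.0428]
eef_rot: [3.142, 0.0, 1.972]
force: [-0.2, 0.5, 0.2]
grip_width: 0.0899
grip_force: 0.0
```

Emit:
jog_arm([
  [[0, 0, -0.005], 0, 0.09],
  [[0, 0, -0.015], 0, 0.09],
  [[0, 0, -0.03], 0, 0.09],
  [[0, 0, -0.03], 0, 0.09],
  [[0, 0, -0.03], 0, 0.09],
  [[-0.02, 0, -0.02], 0, 0.09],
  [[-0.03, 0, 0], 0, 0.09],
  [[-0.03, 0, 0], 0, 0.09],
  [[-0.02, 0, 0], 0, 0.09],
  [[0, 0, 0], 0, 0.09],
  [[0, 0, 0], 0, 0.09],
])

```text
time_s: 18.67
ee_pos: [0.5535, 0.1625, 0.1731]
eef_rot: [3.141, -0.0, 1.97]
force: [0.9, -0.9, 0.1]
grip_width: 0.0902
grip_force: 0.0
```

Run:
```python
from h import *
o=get_obs(); p=camera('wrist'); P=cloud(p,wfc(p,o)).reshape(-1,3); I=p['image'].reshape(-1,3).astype(int); save(p,'w4.png')
m=(np.hypot(P[:,0]-.531,P[:,1]-.2165)<.11)&(P[:,2]>.045); q=P[m]
c,s,a=cv2.minAreaRect((q[:,:2]*1000).astype(np.float32)); k=np.linalg.lstsq(np.c_[q[:,:2],np.ones(len(q))],q[:,2],rcond=None)[0]
print(o['ee_pos'],c,s,a,'want (531.1,216.5),22.9; slopes',k[:2].round(3),'z',np.median(q[:,2]))
```

```text
[0.55353097 0.16249686 0.17311874] (523.8239135742188, 204.15447998046875) (146.82252502441406, 163.34539794921875) 50.06318283081055 want (531.1,216.5),22.9; slopes [ 0.673 -1.542] z 0.2885679067127009
```

View pics/w4.png

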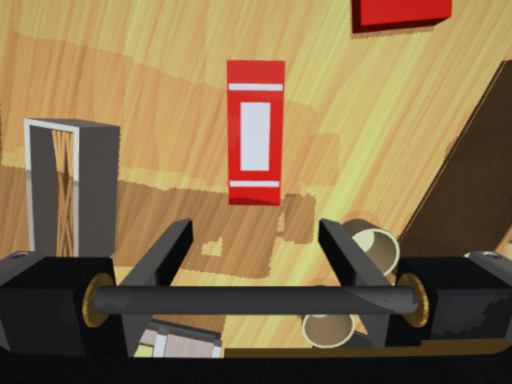

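The wrist view shows the plate lying whole on the tub at columns 227–285, rows 61–205. The gripper's own points spoiled that fit, so I repeat it filtered and hand in if it is good.

Run:
```python
from h import *
o=get_obs(); p=camera('wrist'); P=cloud(p,wfc(p,o)).reshape(-1,3)
q=P[(np.hypot(P[:,0]-.531,P[:,1]-.2165)<.11)&(P[:,2]>.045)&(P[:,2]<.075)]
c,s,a=cv2.minAreaRect((q[:,:2]*1000).astype(np.float32)); k=np.linalg.lstsq(np.c_[q[:,:2],np.ones(len(q))],q[:,2],rcond=None)[0]
print(c,s,a,k[:2].round(3),np.median(q[:,2]))
if np.hypot(c[0]-531.1,c[1]-216.5)<8 and np.abs(k[:2]).max()<.03: print(hand_in())
```

```text
(530.617919921875, 216.7015380859375) (58.32615661621094, 150.25656127929688) 22.192949295043945 [-0.  0.] 0.06388796921429424
the job is handed in; nothing more can be done
None
```

The red plate lies flat on the small tub, within about 1 mm of its centre and 1° of its line, and is released; the job is handed in, with no verdict returned.

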